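Put the trains away in their stock trays

TASK

Running is over: put the five railway vehicles away in the two open plywood trays by kind. The two long passenger vehicles go into the tray with two long bays, and the three short goods wagons into the tray with three short bays, one vehicle to a bay, lengthwise in it and upright on its wheels down on the floor of the bay. Do not knock over or push aside the two little loose trees that stand among them.

Things in the scene. Friction and masses are not known exactly. Their poses are not given: they have to be found in the camera images.
- coach: Blue bogie coach with a row of windows and a grey roof, one of the two long passenger vehicles, loose, standing on its wheels, 116 mm long, 19 mm wide, 36 mm high (solid to grip: 112 x 18 x 35 mm). Origin at the middle of its underside, z up, y along its length (either end may lead), x across it; lift it by its flat sides, from above.
- railcar: Red railcar with a row of windows and a grey roof, one of the two long passenger vehicles, loose, standing on its wheels, 123 mm long, 19 mm wide, 36 mm high (solid to grip: 118 x 18 x 35 mm). Origin at the middle of its underside, z up, y along its length (either end may lead), x across it; lift it by its flat sides, from above.
- tank_wagon: Goods wagon carrying a dark grey lying cylinder, short, loose, standing on its wheels, 77 mm long, 18 mm wide, 29 mm high (solid to grip: 72 x 18 x 28 mm). Origin at the middle of its underside, z up, y along its length (either end may lead), x across it; lift it by its flat sides, from above.
- coal_wagon: Low open goods wagon, brown, heaped with coal, short, loose, standing on its wheels, 73 mm long, 19 mm wide, 24 mm high (solid to grip: 68 x 18 x 21 mm). Origin at the middle of its underside, z up, y along its length (either end may lead), x across it; lift it by its flat sides, from above.
- goods_van: Brown closed goods van with a grey roof, short, loose, standing on its wheels, 71 mm long, 19 mm wide, 36 mm high (solid to grip: 66 x 18 x 35 mm). Origin at the middle of its underside, z up, y along its length (either end may lead), x across it; lift it by its flat sides, from above.
- carriage_tray: Fixed plywood tray 110 (x) x 156 (y), rim 25 high; origin mid underside, z up. Two long bays, 140 long, run along its y, centred at x = -25 and +25, y = 0. Felt bay floor 6 above the table; bays 34 wide, 18 deep, parted by black foam 16 wide. Finger room: no foam over the middle 60 of the bays, and there the tray's long sides (x = -55, +55) dip to 10 high. All in mm.
- wagon_tray: Fixed plywood tray 110 (x) x 156 (y), rim 25 high; origin mid underside, z up. Three short bays, 94 long, run along its x, centred at y = -50, 0 and +50, x = 0. Felt bay floor 6 above the table; bays 34 wide, 18 deep, parted by black foam 16 wide. Finger room: no foam over the middle 46 of the bays, and there the tray's short sides (y = -78, +78) dip to 10 high. All in mm.
- conifer: Little dark green pointed model tree on a round foot, loose, 45 mm across and 61 mm high, among the vehicles. Origin at the middle of its foot, z up. Stays where it is.
- round_tree: Little light green round-topped model tree on a round foot, loose, 42 mm across and 46 mm high, in front of the vehicles. Origin at the middle of its foot, z up. Stays where it is.
Not all that is in view belongs to the job. What is shaped like the tank_wagon but pink is not meant.

How it is judged:
By the outcome, as a careful person would: the job done as asked, in the order asked, and still so for the second after the job is handed in, with the robot touching nothing.
It also fails if it takes over 112 s, if anything falls off the work surface, if the arm or the gripper's body presses on something with over 40 N, if the wrist force passes 120 N, or if a joint passes its speed limit or range.

ROBOT

A 6-joint arm with a two-finger parallel gripper is mounted at the origin on a cart in front of the work surface, level with it; the furniture and walls round the work are solid. World frame = base frame: x ahead of the robot, y to its left, z up, the work surface at z = 0. Lengths are in mm, angles in rad, forces in N, time in s.
With the tool pointing down it reaches from about 375 to 825 mm from the base axis. Payload 5.5 kg.
Tool frame: the origin (TCP) lies between the finger pads; the fingertips stand 17 mm ahead of it and the grasp point (between the pads) lies 2 mm behind it; z points along the fingers, y is the line along which they close (so a half turn about z gives the same grasp; the last joint's range is limited). The gripper opens to 85 mm and grips with 20 to 120 N. Pads are 22 mm wide; open, the fingers measure 114 mm over their backs; the gripper's body (76 mm by 85 mm) begins 54 mm behind the grasp point. The pads swing forward as they close: fully open they stand 13 mm farther back than shut.
Start: joints at [1.117, 0.314, -0.047, 1.21, 0, 1.571], TCP at [263.027, 539.27, 248.299] pointing down, gripper open.
Joint ranges: [-2.67, 2.67], [-0.69, 1.73], [-1.03, 1.25], [-2.08, 2.16], [-1.42, 1.45], [-3.14, 3.14]. Speed limits (rad/s): [2.39, 2.39, 3.01, 3.14, 3.14, 3.14].

INTERFACE

Orientations are given as a unit quaternion [w, x, y, z].
In Python, from bench import bot gives the robot as it stands. Calls block until the motion is done:
- bot.move_pose(position, orientation): joint-space move of the TCP to a pose.
- bot.move_l(position, frame=None, velocity=150, contact_N=None): straight line of the TCP; frame=None keeps the orientation; velocity is the mean speed in mm/s. With contact_N (N) it stops when the force on the tool has changed by that much, and returns True; else False.
- bot.set_joints(angles): joint-space move.
- bot.grip(opening, grasp_force=None): finger opening in mm; grasp_force is the grip in N (None keeps the last); returns when the fingers have stopped.
- bot.hold(seconds).
- bot.solve_ik(position, orientation): joint angles nearest the present ones, or None.
- bot.read_state(): the state.
- bot.read_camera(name): name is "scene" or "top" or "wrist"; returns the picture (400x640x3 uint8, blue, green, red); there is no depth.
- bot.camera_model(name): a dict with "mtx" (3x3 intrinsics, pixels), "extrinsics" (4x4, takes a point from camera to world coordinates). Camera axes: x right, y up, looking along -z (the intrinsics and any distortion apply to the point x, -y, -z); pixel columns grow to the right and rows downward; lengths in mm; the calibration is good to about 2 mm. A picture is of the moment at which its call begins: read the wrist's pose just before it. camera_model takes no time and is no camera call; for the wrist camera it gives the pose at the moment of the call.
A pose or a line that the arm cannot do raises bot.Unreachable and nothing moves.
- bot.job_done(): hands the job in; it is judged then, once.
Trained networks look in the newest picture that a camera, given by its name, has taken for a name from the list of things; names that differ only in an ending like _2 or _b are one class to them, and where a whole thing is asked for, a point or a joint stands for the part that bears it (a point fixed in the world has none). Each returns a list of dicts, best first, with "score" (0 to 1); they miss things now and then, are a little off and sometimes report something else, mostly with a low value. They report only what shows in the picture. A call takes as long as a camera call. They do not tell look-alikes from the thing itself.
- bot.outline_of(camera, target): "region" (400x640 bool, what is visible of it) and "rect" ([left, top, width, height] in pixels, round what is visible of it).
- bot.landmark_of(camera, target): "at" ([column, row] in pixels: a listed point, or the origin of a listed thing).
The state is a dict: "t": time; "q": joint angles; "dq": joint speeds; "joint_torque": joint torques, N m; "ee_pos": TCP position; "ee_rot": TCP orientation; "ft_force": force on the tool from outside, world axes, zero at the start; "wrist_torque": the same for the moment, N m; "opening": finger opening in mm; "gripper_force": force on a finger pad.
Only numpy, scipy, OpenCV 4.12 (cv2) and the standard library are available. Lean on these libraries where they do the work, as an engineer would, in place of code of your own. Each camera call takes 0.05 s, during which the arm holds its last target. There are 200 camera calls.

## Working session

There is one attempt and no reset: what is moved stays moved. The work goes in short steps, each a Python script; the robot and the scene stay as the last script left them, time stands still between calls to the robot, and variables do not carry over. Pictures are saved under pics/ and viewed, at most 14 in all, crops included, and the job is handed in when it is done.

```bash
ls; mkdir -p pics; python3 - <<'E'
from bench import bot
import cv2
for n in("top","scene"):
    cv2.imwrite(f"pics/{n}0.png",bot.read_camera(n)); m=bot.camera_model(n); print(n,m)
    for t in "coach railcar tank_wagon coal_wagon goods_van carriage_tray wagon_tray conifer round_tree".split():
        print(t,[(round(d['score'],2),d['rect']) for d in bot.outline_of(n,t)][:3])
print(bot.read_state()['t'],bot.read_state()['ee_rot'])
E
```

```text
pics
top {'mtx': array([[424.30977805,   0.        , 322.24920106],
       [  0.        , 424.30977805, 204.07630093],
       [  0.        ,   0.        ,   1.        ]]), 'extrinsics': array([[-1.20474229e-03,  9.95010507e-01, -9.97629160e-02,
         3.66592280e+02],
       [-9.99966080e-01, -2.01154990e-03, -7.98705466e-03,
        -1.58849906e+01],
       [-8.14788139e-03,  9.97499097e-02,  9.94979179e-01,
         1.03872175e+03],
       [ 0.00000000e+00,  0.00000000e+00,  0.00000000e+00,
         1.00000000e+00]])}
coach [(0.68, [373.3, 188.5, 19.5, 49.5])]
railcar [(0.71, [251.8, 193.8, 26.3, 42.8])]
tank_wagon [(0.71, [364.6, 246.1, 12.2, 36.4]), (0.44, [332.3, 203.1, 9.9, 24.3])]
coal_wagon [(0.77, [421.9, 211.8, 14.3, 26.5]), (0.29, [333.2, 201.0, 8.4, 26.6])]
goods_van [(0.53, [213.4, 222.3, 13.2, 25.5])]
carriage_tray [(0.78, [400.8, 125.2, 69.6, 51.5])]
wagon_tray [(0.56, [217.3, 117.8, 72.2, 59.3])]
conifer [(0.64, [216.4, 120.4, 74.4, 58.7]), (0.53, [292.7, 236.4, 11.4, 16.9])]
round_tree [(0.48, [396.4, 254.0, 16.6, 15.7])]
scene {'mtx': array([[452.36140246,   0.   
[... 381 characters left out ...]
4714926e+02],
       [ 0.00000000e+00,  0.00000000e+00,  0.00000000e+00,
         1.00000000e+00]])}
coach [(0.94, [365.6, 215.3, 22.1, 43.5]), (0.25, [415.9, 195.0, 91.7, 58.9])]
railcar [(0.65, [243.9, 182.2, 43.3, 26.9])]
tank_wagon [(0.8, [316.6, 254.3, 27.0, 26.0]), (0.56, [313.2, 207.1, 27.3, 23.2]), (0.43, [419.0, 195.6, 88.7, 58.9])]
coal_wagon [(0.94, [405.5, 252.4, 27.5, 23.0])]
goods_van [(0.55, [198.9, 177.3, 34.3, 22.2])]
carriage_tray [(0.92, [418.9, 194.0, 89.9, 61.2])]
wagon_tray [(0.63, [256.9, 144.2, 76.0, 44.1])]
conifer [(0.81, [263.1, 206.1, 17.7, 26.0])]
round_tree [(0.67, [362.6, 264.8, 20.8, 28.4])]
1.0 [-6.73634641e-06  2.24933981e-01  9.74374006e-01 -1.22709164e-05]
```

```bash
python3 -c "
import cv2
i=cv2.imread('pics/top0.png')[105:295,190:490];cv2.imwrite('pics/topc.png',cv2.resize(i,(799,506),interpolation=2))"
```

```text
(no output)
```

View pics/topc.png

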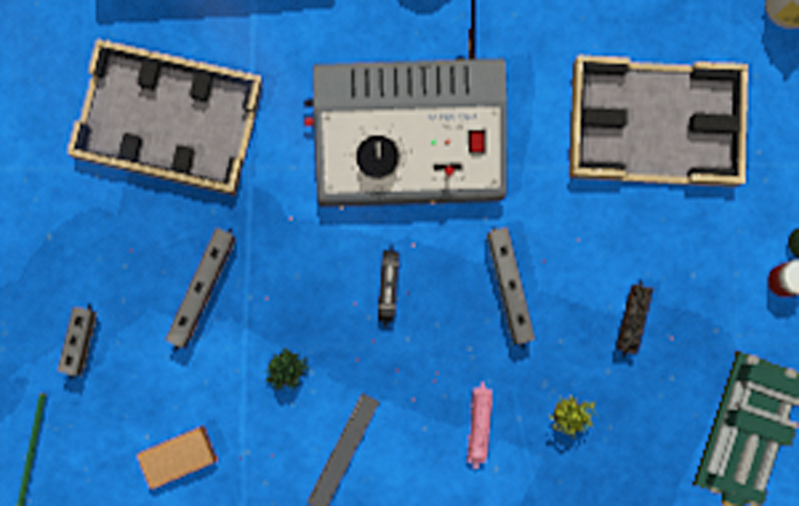

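The top picture (crop scale 2.66) shows two tank-shaped things. One is pink at (370,264) in the full frame, and the other is dark grey at (336,213). The grey one fits the description. The coach/railcar roofs are both grey: they are at (382,213) and (265,215). Colours still need checking in the scene view.

```bash
cat > fit.py <<'E'
import numpy as np,cv2
from scipy.optimize import minimize
from bench import bot
def proj(P,m):
    E=np.linalg.inv(m['extrinsics']);c=P@E[:3,:3].T+E[:3,3];c=c*[1,-1,-1];u=c@m['mtx'].T;return u[:,:2]/u[:,2:]
def ray(u,m,z):
    d=np.linalg.inv(m['mtx'])@[u[0],u[1],1];d=m['extrinsics'][:3,:3]@(d*[1,-1,-1]);o=m['extrinsics'][:3,3];return (o+d*(z-o[2])/d[2])[:2]
def mask(img,seed,r=60):
    h=cv2.cvtColor(img,cv2.COLOR_BGR2HSV);blue=(h[...,0]>92)&(h[...,0]<122)&(h[...,1]>95)
    b=(~blue).astype(np.uint8);n,l,s,c=cv2.connectedComponentsWithStats(b,connectivity=4)
    ys,xs=np.nonzero(b);k=np.argmin((xs-seed[0])**2+(ys-seed[1])**2);o=(l==l[ys[k],xs[k]]).astype(np.uint8)
    cs,_=cv2.findContours(o,0,1);o[:]=0;cv2.drawContours(o,cs,-1,1,-1);return o
def hull(p,size,m):
    x,y,a=p;w,l,h=size;R=np.array([[np.cos(a),-np.sin(a)],[np.sin(a),np.cos(a)]])
    P=np.array([[*(R@[sx*w/2,sy*l/2]+[x,y]),z] for sx in(-1,1) for sy in(-1,1) for z in(0,h)])
    return cv2.convexHull(proj(P,m).astype(np.float32))[:,0]
def fit(ms,size,p0):
    def cost(p):
        c=0
        for o,m in ms:
            H=hull(p,size,m);im=np.zeros(o.shape,np.uint8)
            cv2.fillConvexPoly(im,np.round((H)*256).astype(np.int32),255,cv2.LINE_AA,8)
            im=im/255.;c+=1-np.minimum(im,o).sum()/np.maximum(im,o).sum()
        return c/len(ms)
    best=None
    for da in (-.15,0,.15):
        q=np.array(p0)+[0,0,da]
        r=minimize(cost,q,method='Nelder-Mead',options=dict(initial_simplex=[q,q+[8,0,0],q+[0,8,0],q+[0,0,.15]],xatol=.05,fatol=1e-5))
        if best is None or r.fun<best.fun:best=r
    return best.x,best.fun
SIZE=dict(coach=(19,116,36),railcar=(19,123,36),tank_wagon=(18,77,29),coal_wagon=(19,73,24),goods_van=(19,71,36),carriage_tray=(110,156,25),wagon_tray=(110,156,25),conifer=(45,45,61),round_tree=(42,42,46))
E
cat > loc.py <<'E'
from fit import *
# top seeds + start yaw
S=dict(coach=(382,213,-1.3+1.57),railcar=(265,215,-.4),tank_wagon=(336,213,0),coal_wagon=(428,225,-.1),goods_van=(219,235,-.1),carriage_tray=(437,151,1.57),wagon_tray=(253,149,-.25+1.57-1.57))
import json,sys
it,isc=bot.read_camera('top'),bot.read_camera('scene');mt,msc=bot.camera_model('top'),bot.camera_model('scene')
ov=cv2.resize(it,None,fx=3,fy=3,interpolation=2);ov2=cv2.resize(isc,None,fx=3,fy=3,interpolation=2);out={}
for n,s in S.items():
    a=s[2]
    if n=='carriage_tray':a=1.57
    if n=='wagon_tray':a=1.3
    g=ray(s[:2],mt,SIZE[n][2]);o=mask(it,s[:2])
    p,c=fit([(o,mt)],SIZE[n],[*g,a])
    u=proj(np.array([[*p[:2],SIZE[n][2]/2]]),msc)[0];o2=mask(isc,u)
    p2,c2=fit([(o2,msc)],SIZE[n],p)
    print(n,p.round(2),round(c,3),'scene',p2.round(2),round(c2,3),'px',u.round(),int(o.sum()),int(o2.sum()))
    out[n]=[p.tolist(),p2.tolist()]
    for im,m,q in((ov,mt,p),(ov2,msc,p2)):cv2.polylines(im,[np.int32(hull(q,SIZE[n],m)*3+1)],True,(0,255,255),1)
json.dump(out,open('loc.json','w'))
cv2.imwrite('pics/ov_top.png',cv2.resize(ov[330:870,570:1470],(800,480)))
cv2.imwrite('pics/ov_scene.png',ov2[390:890,560:1360+180][:, :980][:, :800*1])
E
python3 loc.py
```

```text
coach [ 452.35 -149.26   -1.39] 0.385 scene [555.26 -84.39  -2.89] 0.995 px [372. 234.] 349 189740
railcar [452.02 126.61   1.14] 0.376 scene [5.9248e+02 1.3928e+02 4.8000e-01] 0.638 px [267. 193.] 381 2369
tank_wagon [452.79 -40.43   1.4 ] 0.518 scene [452.12 -42.8    1.83] 0.495 px [328. 218.] 146 220
coal_wagon [ 421.33 -262.05    1.16] 0.473 scene [ 425.86 -263.32    1.51] 0.42 px [418. 265.] 192 312
goods_van [404.9  238.52   1.29] 0.431 scene [404.79 241.47   1.82] 0.38 px [217. 188.] 230 315
carriage_tray [ 602.39 -288.38    3.09] 0.061 scene [ 602.48 -290.07    3.09] 0.093 px [461. 222.] 3029 2872
wagon_tray [607.61 165.43   2.91] 0.055 scene [606.75 162.72   2.89] 0.292 px [292. 164.] 2965 2369
```

```bash
python3 - <<'E'
s=open('loc.py').read()
s=s.replace("    a=s[2]\n","    a=s[2]-1.57\n").replace("o2=mask(isc,u)","W=cv2.dilate(cv2.fillConvexPoly(np.zeros((400,640),np.uint8),np.int32(hull(p,SIZE[n],msc)),1),np.ones((9,9)));o2=mask(np.where(W[...,None]>0,isc,np.uint8([200,80,0])).astype(np.uint8),u)")
s=s.replace("a=1.57\n","a=0\n").replace("a=1.3\n","a=-.23\n").replace("-1.3+1.57",".27")
open('loc.py','w').write(s)
E
python3 loc.py
```

```text
coach [ 449.24 -149.4    -1.39] 0.386 scene [ 467.14 -146.21   -1.29] 0.35 px [372. 234.] 349 548
railcar [449.24 127.86  -1.98] 0.378 scene [466.53 131.61  -1.9 ] 0.36 px [265. 194.] 380 717
tank_wagon [450.45 -39.57  -1.74] 0.517 scene [452.38 -43.06  -1.33] 0.494 px [327. 218.] 146 222
coal_wagon [ 419.04 -261.15   -1.98] 0.472 scene [ 425.8  -263.35   -1.63] 0.416 px [417. 265.] 192 315
goods_van [402.3  239.35  -1.85] 0.431 scene [404.83 241.51  -1.33] 0.382 px [216. 189.] 230 314
carriage_tray [ 6.0245e+02 -2.8826e+02 -5.0000e-02] 0.061 scene [ 6.0254e+02 -2.9001e+02 -5.0000e-02] 0.093 px [461. 222.] 3028 2871
wagon_tray [ 6.0760e+02  1.6544e+02 -2.3000e-01] 0.055 scene [ 6.0675e+02  1.6287e+02 -2.5000e-01] 0.098 px [292. 164.] 2965 1826
```

View pics/ov_top.png

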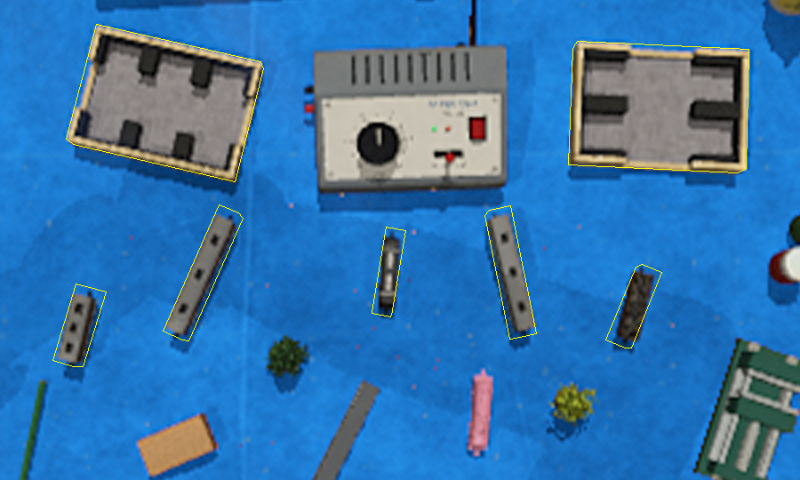

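View pics/ov_scene.png

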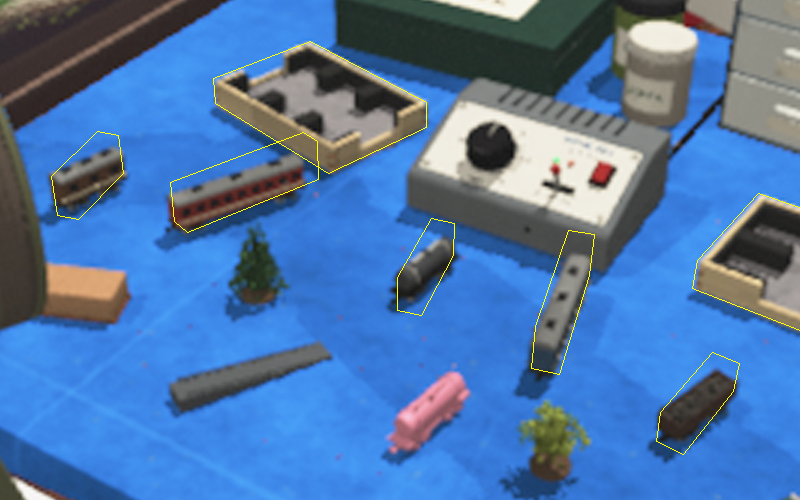

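The trays fit well: both cameras agree to about 2 mm. The red railcar is left (265,215 in top) and the coach right (382,213). The vehicles' dark wheels are not in the mask, so I will refit with the solid body raised off the table.

```bash
python3 - <<'E'
s=open('fit.py').read()
s=s.replace("w,l,h=size;","w,l,h,*z0=size;").replace("for z in(0,h)","for z in((z0 or [0])[0],h)")
s=s.replace("coach=(19,116,36),railcar=(19,123,36),tank_wagon=(18,77,29),coal_wagon=(19,73,24),goods_van=(19,71,36)","coach=(17,112,35,12),railcar=(17,118,35,12),tank_wagon=(13,66,28,12),coal_wagon=(17,68,21,10),goods_van=(17,66,35,12)")
open('fit.py','w').write(s)
s=open('loc.py').read()
s=s.replace("(h","(h").replace("    p2,c2=fit","    p2,c2=fit").replace("cv2.imwrite('pics/ov_top.png',cv2.resize(ov[330:870,570:1470],(800,480)))","a=cv2.resize(ov[540:810,570:1370],(800,270));cv2.imwrite('pics/ov.png',np.vstack([a,ov2[500:830,560:1360]]))").replace("cv2.imwrite('pics/ov_scene","#")
s=s.replace("S=dict(","L=1\nS=dict(")
s=s.replace("o=mask(it,s[:2])","o=mask(it,s[:2])")
open('loc.py','w').write(s)
s=open('fit.py').read()
s=s.replace("&(h[...,1]>95)","&(h[...,1]>95)&(h[...,2]>70)")
open('fit.py','w').write(s)
E
python3 loc.py
```

```text
coach [ 447.42 -149.42   -1.36] 0.255 scene [ 468.72 -147.75   -1.34] 0.273 px [371. 235.] 354 518
railcar [446.78 129.59  -1.98] 0.236 scene [449.7  120.67  -1.94] 0.23 px [264. 194.] 386 659
tank_wagon [447.43 -38.94  -1.66] 0.227 scene [445.69 -46.73  -1.53] 0.216 px [326. 219.] 157 227
coal_wagon [ 418.49 -260.58   -1.86] 0.289 scene [ 417.07 -264.9    -1.78] 0.191 px [416. 266.] 200 317
goods_van [400.06 239.55  -1.78] 0.265 scene [398.49 231.61  -1.6 ] 0.222 px [215. 189.] 233 317
carriage_tray [ 6.0245e+02 -2.8826e+02 -5.0000e-02] 0.061 scene [ 6.0254e+02 -2.9001e+02 -5.0000e-02] 0.093 px [461. 222.] 3029 2872
wagon_tray [ 6.0753e+02  1.6545e+02 -2.4000e-01] 0.055 scene [ 6.0672e+02  1.6281e+02 -2.5000e-01] 0.102 px [292. 164.] 2967 1836
```

View pics/ov.png

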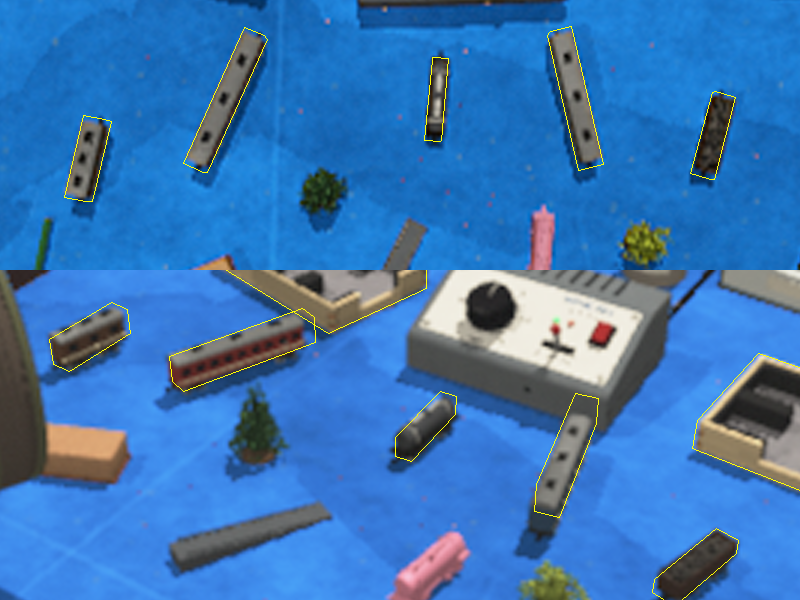

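```bash
cat > pp.py <<'E'
import json
from fit import *
from scipy.spatial.transform import Rotation as Ro
L=json.load(open('loc.json'));HG=dict(coach=24,railcar=24,goods_van=24,tank_wagon=22,coal_wagon=19);ZT=165
def quat(a):
    y=np.array([np.cos(a),np.sin(a),0]);x=np.array([-np.sin(a),np.cos(a),0])
    q=Ro.from_matrix(np.c_[x,y,[0,0,-1]]).as_quat();return [q[3],*q[:3]]
def best(p,a,z):
    c=[]
    for k in(-1,0,1):
        s=bot.solve_ik([*p,z],quat(a+k*np.pi))
        if s is not None and abs(s[5])<3.0:c.append((np.abs(np.array(s)-bot.read_state()['q']).max(),a+k*np.pi))
    return min(c)[1]
def tray(n): 
    a,b=np.array(L[n]);return (a+b)/2
def bay(n,off):
    x,y,t=tray(n);c,s=np.cos(t),np.sin(t);lx,ly=(off,0) if n[0]=='c' else (0,off)
    return np.array([x+c*lx-s*ly,y+s*lx+c*ly]),t-(0 if n[0]=='c' else np.pi/2)
def run(v,tr,off):
    x,y,a=L[v][0];h=HG[v];a=best((x,y),a,ZT)
    bot.move_pose([x,y,ZT],quat(a));bot.grip(45,40);bot.move_l([x,y,h],velocity=160)
    bot.grip(5,40);s=bot.read_state();print(v,'grip',round(s['opening'],1),round(s['gripper_force'],1))
    bot.move_l([x,y,ZT],velocity=200)
    print(' lifted',round(bot.read_state()['opening'],1),bot.read_state()['ft_force'].__repr__())
    p,b=bay(tr,off);b=best(p,b,ZT)
    bot.move_pose([*p,ZT],quat(b));bot.move_l([*p,h+16],velocity=200)
    print(' contact',bot.move_l([*p,h+6.5],velocity=40,contact_N=8),np.round(bot.read_state()['ee_pos'],1))
    bot.grip(30);bot.move_l([*p,ZT],velocity=200)
    print(' t',round(bot.read_state()['t'],1))
E
python3 - <<'E'
from pp import *
run('coach','carriage_tray',25)
cv2.imwrite('pics/w1.png',bot.read_camera('wrist'));cv2.imwrite('pics/s1.png',bot.read_camera('scene'))
E
```

```text
coach grip 17.5 40.2
 lifted 17.3 array([-0.74873241,  0.93349844, -1.04969396])
 contact False [ 628.  -290.7   31.1]
 t 10.1
```

View pics/w1.png

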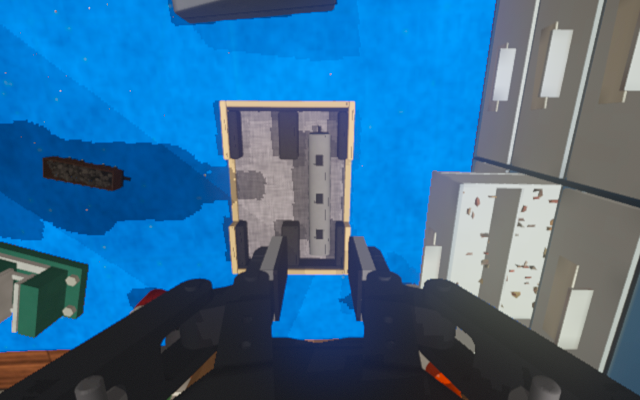

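```bash
python3 - <<'E'
from pp import *
m=bot.camera_model('wrist');t=tray('carriage_tray');c,s=np.cos(t[2]),np.sin(t[2])
R=np.array([[c,s],[-s,c]])
for u,z in(((318,133),41),((319,257),41),((221,101),25),((355,101),25),((351,272),25),((235,274),25)):
    w=ray(u,m,z);print(u,w.round(1),(R@(w-t[:2])).round(1))
a=best(L['coach'][0][:2],L['coach'][0][2],ZT);print(bot.read_state()['q'],bot.read_state()['ee_rot'],a,L['coach'])
E
```

```text
(318, 133) [ 629.7 -236.5] [24.4 54. ]
(319, 257) [ 625.1 -342.1] [ 25.3 -51.7]
(221, 101) [ 552.5 -208. ] [-54.2  78.4]
(355, 101) [ 660.8 -213.7] [54.3 78.4]
(351, 272) [ 653.9 -366.7] [ 55.4 -74.8]
(235, 274) [ 544.9 -363.3] [-53.6 -77. ]
[-4.33480128e-01  5.26710206e-01  7.37047932e-02  1.12112059e+00
 -4.18421059e-06  1.18930575e+00] [-1.54659056e-03  7.25245894e-01  6.88487924e-01 -6.16239002e-04] -1.3577615989880445 [[447.4158628478991, -149.42005024534262, -1.3577615989880445], [468.72233039915227, -147.7527546703855, -1.3408918094851812]]
```

View pics/s1.png

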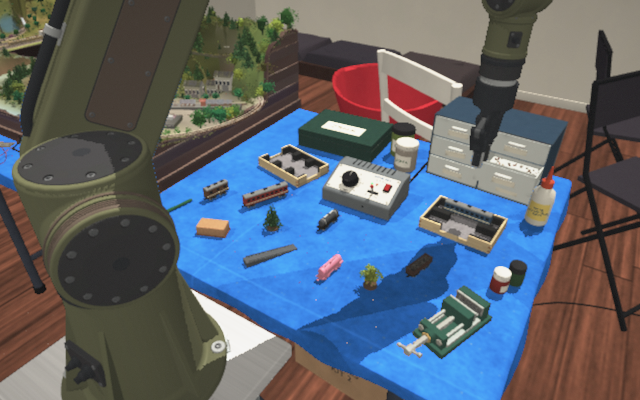

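The scene view shows the coach in its bay at about (468,210) and everything else undisturbed. By the wrist camera it is centred within 3 mm.

There are two tank-shaped candidates: pink at (330,266) and dark grey at (328,218) in this view. The dark grey one fits, and the enlarged overlay crop confirmed it.

```bash
python3 - <<'E'
from pp import *
for v,t,o in(('railcar','carriage_tray',-25),('coal_wagon','wagon_tray',0)):
    run(v,t,o);cv2.imwrite(f'pics/w_{v}.png',bot.read_camera('wrist'))
a,b=[cv2.imread(f'pics/w_{v}.png')[:290] for v in('railcar','coal_wagon')]
cv2.imwrite('pics/w2.png',np.vstack([a,b]))
E
```

```text
railcar grip 17.5 40.4
 lifted 17.4 array([-0.60431892, -0.82380258, -1.0451701 ])
 contact False [ 578.  -288.1   31. ]
 t 18.3
coal_wagon grip 16.5 40.5
 lifted 17.1 array([-0.34832881,  0.47154179, -0.21743509])
 contact False [607.8 164.3  26.1]
 t 26.3
```

View pics/w2.png

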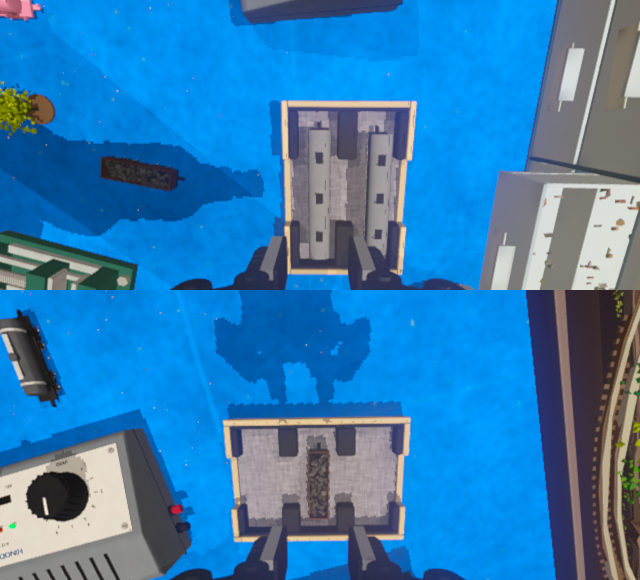

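Both passenger vehicles lie in their bays (railcar at column 319, coach at 378). The coal wagon lies in the middle short bay (317,483). Next are the van and the tank wagon.

```bash
python3 - <<'E'
from pp import *
for v,t,o in(('goods_van','wagon_tray',50),('tank_wagon','wagon_tray',-50)):
    run(v,t,o)
cv2.imwrite('pics/w3.png',bot.read_camera('wrist'))
bot.set_joints([1.117,0.314,-0.047,1.21,0,1.571])
a=bot.read_camera('top')[105:295,190:490];b=bot.read_camera('scene')[120:310,190:520]
cv2.imwrite('pics/end.png',np.vstack([cv2.resize(a,(474,300),interpolation=2),cv2.resize(b,(474,300),interpolation=2)]))
print(bot.read_state()['t'])
E
```

```text
goods_van grip 17.6 40.1
 lifted 17.5 array([ 0.56989153,  0.13161559, -0.97470482])
 contact False [619.9 212.8  31. ]
 t 32.9
tank_wagon grip 17.2 40.1
 lifted 16.9 array([-0.46941258,  0.3970016 , -0.62296714])
 contact False [595.6 115.8  29. ]
 t 39.8
41.9
```

View pics/w3.png

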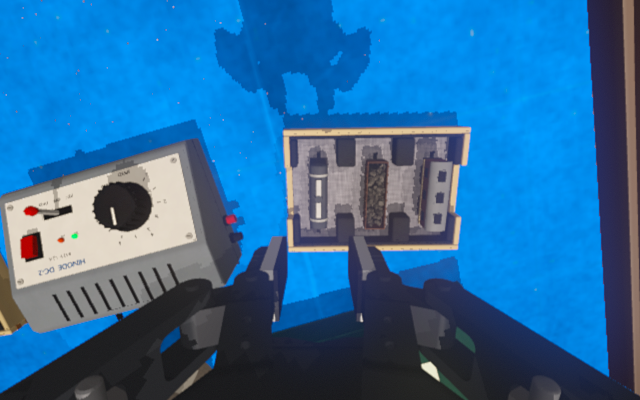

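View pics/end.png

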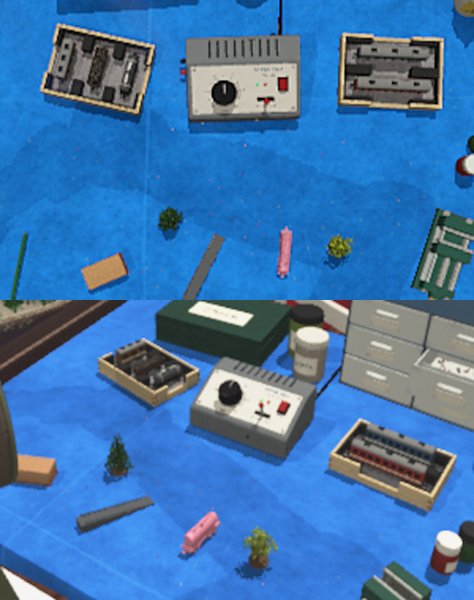

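The wrist view shows tank (318,192), coal (374,195) and van (435,192) each in its own bay. Both trees stand untouched. I'll check the seating with one enlarged crop.

```bash
python3 - <<'E'
import cv2,numpy as np
a=cv2.imread('pics/w3.png')[120:260,280:480];b=cv2.imread('pics/w_railcar.png')[90:280,270:430]
cv2.imwrite('pics/z.png',np.hstack([cv2.resize(a,(480,336),interpolation=2),cv2.resize(b,(283,336),interpolation=2)]))
E
```

```text
(no output)
```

View pics/z.png

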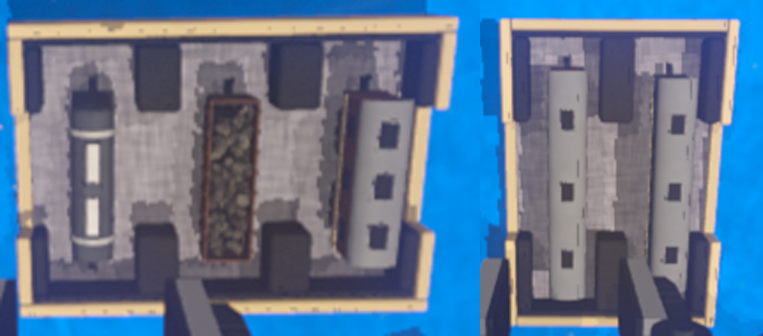

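```bash
python3 -c "
from bench import bot
print(bot.job_done())"
```

```text
the job is handed in; nothing more can be done
None
```

I put all five vehicles away, one to a bay and upright on their wheels: the coach and railcar in the carriage tray, and the tank wagon, coal wagon and goods van in the wagon tray. Both trees are still standing where they were, and I handed the job in at about 42 s of the 112 s allowed.

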